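# Make up two service kits

### The arm

A 6-joint arm with a two-finger parallel gripper is mounted at the origin on a cart in front of the work surface, level with it; the furniture and walls round the work are solid. World frame = base frame: x ahead of the robot, y to its left, z up, the work surface at z = 0. Lengths are in m, angles in rad, forces in N, time in s.
With the tool pointing down it reaches from about 0.35 to 0.875 m from the base axis. Payload 4.2 kg.
Tool frame: the origin (TCP) lies at the very end of the fingers, on their centre line; the grasp point (between the pads) lies 19 mm behind it; z points along the fingers, y is the line along which they close (so a half turn about z gives the same grasp; the last joint's range is limited). The gripper opens to 87 mm and grips with 3 to 60 N. Pads are 19 mm wide; open, the fingers measure 117 mm over their backs; the gripper's body (75 mm by 190 mm) begins 51 mm behind the grasp point.
Start: joints at [-0.929, 0.385, 0.008, 0, -1.194, -0.259], TCP at [0.233, -0.58, 0.223] pointing down, gripper open.
Joint ranges: [-3.14, 3.14], [-1.21, 2.06], [-1.07, 1.41], [-3.16, 2.05], [-2.99, -0.16], [-3.1, 3.1]. Speed limits (rad/s): [2.79, 2.79, 3.14, 3.14, 3.14, 3.14].

### API

Orientations are given as a unit quaternion [x, y, z, w].
In Python, from workcell import monitor, optics, ticket gives the robot as it stands.
- The arm moves only by the tool apply_moves, never from a script. Its argument "moves" is a list of rows, each a list of 7 numbers: the shift along the tool's x, y, z in cm, then the turn, a rotation vector about the tool's x, y, z in degrees, then the closure, from 0 (fully open) to 1 (shut). In form: [[x, y, z, ax, ay, az, hand], ...]. A call has 1 to 20 rows; each row is the pose to reach, as a shift and turn from the pose commanded when the call began, along the tool's axes at that moment; what a row does not reach only later rows make up. A row lasts 1/10 s, in which the tool goes at most 50 mm and 8.59 degrees, less where a joint would pass 70% of its speed; a pose out of reach is approached as far as the arm can. A call with a gripper value outside its range is refused whole. The fingers move at their own pace and stop on an object; "grip_force" is the grip in N (left out, the last holds). Time passes only in rows, so rows that repeat a pose let the fingers close. It gives the time, the measured TCP pose, the force, the opening and the grip force at its end, in the units of the state.
- monitor.read_state(): the state, without advancing time (a new reading comes with each control period).
- optics.capture(name): name is "scene" or "top" or "wrist"; returns a dict with "pixels" (480x640x3 uint8, red, green, blue), "range_z" (480x640 float32, m along the optical axis (not along the pixel's ray), 0 where there is no reading), "intrinsics" (3x3 intrinsics, pixels), "k1" (the pictures are not rectified: a ray, as slopes to the right and down, at radius r is drawn at 1 + k1 r^2 times it, then the intrinsics apply), "world_from_camera" (4x4, takes a point from camera to world coordinates). Camera axes: x right, y up, looking along -z (the intrinsics and any distortion apply to the point x, -y, -z); pixel columns grow to the right and rows downward; lengths in m; the calibration is good to about 2 mm. A picture is of the moment at which its call begins.
- ticket.hand_in(): hands the job in; it is judged then, once.
The state is a dict: "clock": time; "joint_positions": joint angles; "dq": joint speeds; "joint_torque": joint torques, N m; "position": TCP position; "tcp_rot": TCP orientation; "ft_force": force on the tool from outside, world axes, zero at the start; "ft_torque": the same for the moment, N m; "width": opening from 0.0 (shut) to 1.0 (fully open); "finger_force": force on a finger pad.
Only numpy, scipy, OpenCV 4.12 (cv2) and the standard library are available. Lean on these libraries where they do the work, as an engineer would, in place of code of your own. Each camera call takes 0.05 s, during which the arm holds its last target. There are 200 camera calls.

### The job

Make up the two service kits from the parts lying on the bench. On the blue board, stand the white brew piston upright in the round outline and lay the grease tube lengthwise in the middle of the long outline; on the orange board, lay the steel burr ring flat in the round outline with the roll of black tape flat on top of it, centred, and lay the hex key lengthwise in the middle of the long outline. Leave the brass valve and the pump where they are.

Things in the scene. Friction and masses are not known exactly. Their poses are not given: they have to be found in the camera images.
- blue_board: Blue kit board, fixed, no rim: 150 x 150 mm plate, top at z = 0.008, dark inlay with flat white outlines, tab on its near edge. Origin: centre of underside; x points away from the robot (yaw within 0.25), y left, z up. Round outline 64 mm across at local (0, -0.036); long outline 126 mm along x, 48 mm wide, at local (0, 0.043). For piston (round), tube (long).
- orange_board: Orange kit board, fixed, no rim: 150 x 150 mm plate, top at z = 0.008, dark inlay with flat white outlines, tab on its near edge. Origin: centre of underside; x points away from the robot (yaw within 0.25), y left, z up. Round outline 64 mm across at local (0, -0.036); long outline 126 mm along x, 48 mm wide, at local (0, 0.043). For burr and tape (round), hex key (long).
- piston: White brew piston standing upright, 57 x 58 x 55 mm, about 0.08 kg: a foot disc 55 mm across and 17 mm high with a reddish seal, a stem 25 mm thick, and a round head 28 mm across from z = 0.041 to 0.055, which can be gripped from above. Origin: centre of its underside, z up.
- grease_tube: White tube with a red cap, lying, 42 x 122 x 28 mm, about 0.06 kg. Origin: centre of its underside, midway along its length; y axis along the tube; z up. Red cap from y = -0.061 to -0.041; the body is about 28 mm wide and high behind the cap and flattens to 42 mm wide at the +y end. Grip it across the body, a little (15 mm) from the middle towards the cap. Either end may point either way on the board.
- burr: Grey steel ring, lying flat, 58 mm across, 14 mm high, about 0.12 kg. Origin: centre of its underside, z up. Grip it across its outside.
- tape: Roll of black tape, lying flat, 56 to 58 mm across, 19 mm high, about 0.05 kg. Origin: centre of its underside, z up. Grip it across its outside.
- hex_key: Black L-shaped hex key, lying flat, 32 x 79 x 9 mm, about 0.03 kg. Origin: centre of its rectangular outline, at the underside, z up; this point goes to the middle of the outline, either end first. The long leg runs along local y, 9 mm wide and high, its middle at local (-0.0125, 0.002), y = -0.037 to 0.041; the short leg points to +x at y = -0.036.
- valve: Small brass valve body with an upright stem, 26 x 49 x 46 mm, not part of either kit, loose; leave it where it is. Origin: centre of its underside.
- pump: Black pump with a white label and a brass spout, lying, 53 x 134 x 50 mm, not part of either kit, loose; leave it where it is. Origin: centre of its underside, y along its length.
Not all that is in view belongs to the job. What is shaped like the burr but green is not meant.

How it is judged:
At the end, for the whole second after the job is handed in: Each part rests level, released and still, within 15 mm (each board axis) of its outline's centre on its board: piston upright, burr flat, tube and hex key lengthwise within 0.3 rad; the tape flat on the burr, centres within 12 mm. Valve and pump not moved over 20 mm (x of piston in the frame of blue_board between -0.015 and 0.015 m and y of piston in the frame of blue_board between -0.051 and -0.021 m and z of piston in the frame of blue_board between 0.005 and 0.011 m and x of grease_tube in the frame of blue_board between -0.015 and 0.015 m and y of grease_tube in the frame of blue_board between 0.028 and 0.058 m and z of grease_tube in the frame of blue_board between 0.005 and 0.011 m and angle between the y axis of grease_tube and the x axis of blue_board, either way round below 0.3 rad and x of burr in the frame of orange_board between -0.015 and 0.015 m and y of burr in the frame of orange_board between -0.051 and -0.021 m and z of burr in the frame of orange_board between 0.005 and 0.011 m and horizontal distance between tape and burr below 0.012 m and z of tape in the frame of orange_board between 0.019 and 0.025 m and x of hex_key in the frame of orange_board between -0.015 and 0.015 m and y of hex_key in the frame of orange_board between 0.028 and 0.058 m and z of hex_key in the frame of orange_board between 0.005 and 0.011 m and angle between the y axis of hex_key and the x axis of orange_board, either way round below 0.3 rad and angle between each of piston, grease_tube, burr, tape, hex_key's own z axis and vertical below 0.15 rad and linear speed of each of piston, grease_tube, burr, tape, hex_key below 0.02 m/s and angular speed of each of piston, grease_tube, burr, tape, hex_key below 0.2 rad/s); the robot touches nothing.
It fails at once if the valve is pushed more than 20 mm from its place or tipped over (distance of valve from where it was at the start of the episode above 0.02 m or angle between valve's own z axis and vertical above 0.3 rad).
It fails at once if the pump is pushed more than 20 mm from its place or tipped over (distance of pump from where it was at the start of the episode above 0.02 m or angle between pump's own z axis and vertical above 0.3 rad).
It also fails if it takes over 141 s, if anything falls off the work surface, if the arm or the gripper's body presses on something with over 40 N, if the wrist force passes 120 N, or if a joint passes its speed limit or range.

## Working session

There is one attempt and no reset: what is moved stays moved. The work goes in short steps, Python scripts to look and compute and a tool call to move; the robot and the scene stay as the last step left them, time stands still between calls to the robot, and variables do not carry over. Pictures are saved under pics/ and viewed, at most 14 in all, crops included, and the job is handed in when it is done.

Besides the shell and the picture viewer there is one more tool, called after "Call:" by a JSON object that holds its "op" and its "data". apply_moves: Moves the arm, as the interface text tells. Its arguments: {"type":"object","properties":{"moves":{"type":"array"},"grip_force":{"type":"number"}},"required":["moves"]}

```bash
mkdir -p pics; ls
cat > h.py <<'E'
import numpy as np, cv2, pickle
from workcell import monitor, optics, ticket
def cap(n,save=None):
    c=optics.capture(n)
    if save: cv2.imwrite(f'pics/{save}.png',c['pixels'][:,:,::-1]); pickle.dump(c,open(f'pics/{save}.pkl','wb'))
    return c
def load(s): return pickle.load(open(f'pics/{s}.pkl','rb'))
def slopes(c,uv):
    K=c['intrinsics'];D=np.array([c['k1'],0,0,0,0.])
    return cv2.undistortPoints(np.array(uv,float).reshape(-1,1,2),K,D).reshape(-1,2)
def onplane(c,uv,z):
    s=slopes(c,uv);T=c['world_from_camera'];d=np.c_[s[:,0],-s[:,1],-np.ones(len(s))]@T[:3,:3].T
    o=T[:3,3];return o+d*((z-o[2])/d[:,2])[:,None]
def cloud(c):
    v,u=np.mgrid[:480,:640];s=slopes(c,np.c_[u.ravel(),v.ravel()]);r=c['range_z'].ravel()[:,None]
    T=c['world_from_camera'];p=np.c_[s[:,0:1]*r,-s[:,1:2]*r,-r]@T[:3,:3].T+T[:3,3]
    return p.reshape(480,640,3)
E
python3 - <<'E'
from h import *
for n in('top','scene'):
    c=cap(n,n+'0');print(n,c['k1'],c['intrinsics'].tolist(),np.round(c['world_from_camera'],3).tolist())
s=monitor.read_state();print(s)
E
```

```text
pics
top -0.02951732573099974 [[461.44246537141794, 0.0, 325.4105910086162], [0.0, 461.44246537141794, 238.7622251307985], [0.0, 0.0, 1.0]] [[-0.019, 0.993, -0.115, 0.453], [-0.999, -0.023, -0.034, -0.042], [-0.036, 0.114, 0.993, 1.073], [0.0, 0.0, 0.0, 1.0]]
scene -0.19363547568232767 [[593.2184080730502, 0.0, 310.9226164183125], [0.0, 593.2184080730502, 233.70005708850655], [0.0, 0.0, 1.0]] [[0.577, 0.582, -0.573, -0.169], [-0.817, 0.408, -0.408, -0.57], [-0.004, 0.704, 0.71, 0.957], [0.0, 0.0, 0.0, 1.0]]
{'clock': 0.1, 'joint_positions': array([-9.29427384e-01,  3.85471083e-01,  6.75533026e-03, -4.14566431e-04,
       -1.19403764e+00, -2.58550138e-01]), 'dq': array([ 0.00124566, -0.00080105,  0.0022063 ,  0.00125854, -0.00095241,
       -0.00034746]), 'joint_torque': array([-2.43353279e-04, -3.91690814e+01,  1.87933445e+01,  4.23194736e+00,
        1.34401731e-02, -7.62515538e-05]), 'position': array([ 0.23323222, -0.57925737,  0.22157442]), 'tcp_rot': array([-1.90167597e-01,  9.81751135e-01,  9.64930866e-04, -2.52099213e-04]), 'ft_force': array([ 0.45902338, -0.14908739, -0.26947591]), 'ft_torque': array([-0.01358762,  0.05051874,  0.00527589]), 'finger_force': 0.0, 'width': 1.0005343370763649}
```

View pics/top0.png

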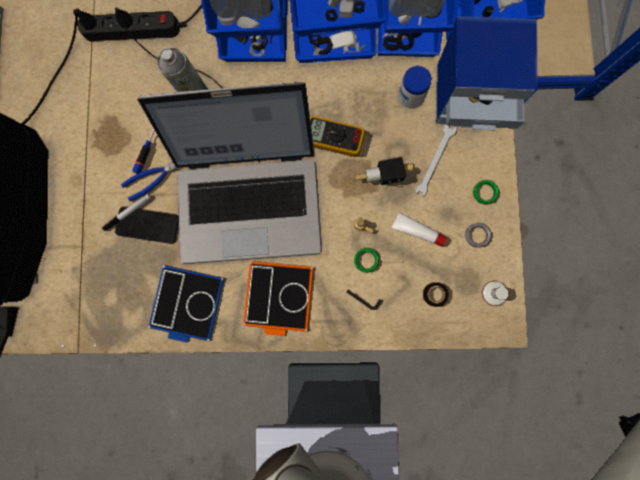

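View pics/scene0.png

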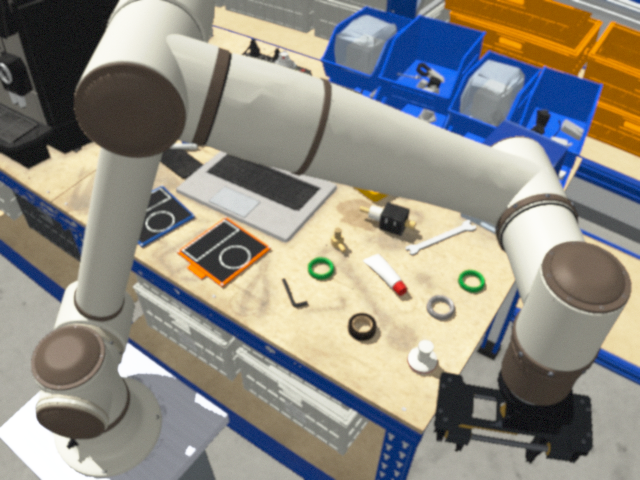

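The top view shows the blue board at (188,302), the orange board at (279,296), the hex key at (366,299) and the tape at (435,294). The piston is at (495,293), the burr at (478,235), the tube at (420,230) with its red cap on the right, the valve at (365,226) and the pump at (390,171). The green rings are decoys. The scene view shows the same layout with the gripper at lower right.

```bash
cat > m.py <<'E'
from h import *
c=load('top0');im=c['pixels'];hsv=cv2.cvtColor(im,cv2.COLOR_RGB2HSV);P=cloud(c)
def comps(mask,box,amin=15):
    u0,v0,u1,v1=box;m=np.zeros((480,640),np.uint8);m[v0:v1,u0:u1]=mask[v0:v1,u0:u1]
    cs,_=cv2.findContours(m,cv2.RETR_EXTERNAL,cv2.CHAIN_APPROX_NONE)
    return sorted([k for k in cs if cv2.contourArea(k)>amin],key=cv2.contourArea,reverse=True)
H,S,V=[hsv[...,i].astype(int) for i in range(3)]
wood=(S>60)&(H<25)&(V>90)
def desc(n,k,z):
    p=onplane(c,k.reshape(-1,2),z)[:,:2].astype(np.float32)
    r=cv2.minAreaRect(p);ce,rad=cv2.minEnclosingCircle(p)
    b=cv2.boxPoints(r);e=[b[1]-b[0],b[2]-b[1]];L=max(e,key=np.linalg.norm)
    print(n,'rect',np.round(r[0],4),'size',np.round(r[1],3),'longyaw %.3f'%np.arctan2(L[1],L[0]),'circ',np.round(ce,4),'d %.3f'%(2*rad))
for n,b in(('blue',(155,268,222,338)),('orange',(247,264,313,330))):
    for k in comps((V>150)&(S<70),b,80)[:3]: desc(n,k,.008)
for n,b,z,m in(('hex',(340,280,388,314),.009,V<90),('tape',(415,275,455,315),.019,V<90),
  ('burr',(460,217,497,252),.014,S<50),('tube',(385,205,452,252),.014,((S<50)&(V>120))|((S>120)&((H<8)|(H>170)))),
  ('cap',(385,205,452,252),.014,(S>150)&((H<6)|(H>172))),('piston',(475,275,520,312),.05,(S<40)&(V>150)),
  ('valve',(350,210,382,240),.02,(S>130)|(V<80)),('pump',(350,150,420,192),.04,V<80),('green1',(350,242,387,277),.014,(H>40)&(H<85)&(S>80)),('green2',(465,172,505,210),.014,(H>40)&(H<85)&(S>80))):
    for k in comps(m,b)[:2]: desc(n,k,z)
for n,(u,v) in dict(hex=(366,299),tape=(435,285),burr=(478,246),tube=(410,225),piston=(494,292),pump=(392,172)).items(): print(n,np.round(np.nanmedian(P[v-1:v+2,u-1:u+2].reshape(-1,3),0),4))
E
python3 m.py
python3 - <<'E'
import cv2
a=cv2.imread('pics/top0.png')[150:345,330:525]
cv2.imwrite('pics/crop.png',cv2.resize(a,(585,585),interpolation=cv2.INTER_CUBIC))
E
```

```text
hex rect [ 0.4327 -0.09  ] size [0.083 0.026] longyaw 1.258 circ [ 0.4424 -0.0932] d 0.083
tape rect [ 0.4427 -0.2561] size [0.063 0.052] longyaw 1.550 circ [ 0.4438 -0.2561] d 0.065
burr rect [ 0.5773 -0.3569] size [0.055 0.053] longyaw 1.517 circ [ 0.5771 -0.3568] d 0.057
tube rect [ 0.5861 -0.2226] size [0.126 0.04 ] longyaw 1.076 circ [ 0.5892 -0.2236] d 0.128
cap rect [ 0.5663 -0.2711] size [0.019 0.024] longyaw -0.501 circ [ 0.5666 -0.2701] d 0.028
piston rect [ 0.4439 -0.3752] size [0.05 0.05] longyaw 0.650 circ [ 0.4435 -0.3762] d 0.053
valve rect [ 0.6031 -0.1   ] size [0.053 0.023] longyaw 1.284 circ [ 0.601  -0.0995] d 0.055
pump rect [ 0.7247 -0.1692] size [0.109 0.066] longyaw 1.545 circ [ 0.7117 -0.1689] d 0.113
pump rect [ 0.7705 -0.0874] size [0.025 0.012] longyaw 1.542 circ [ 0.7704 -0.0874] d 0.028
green1 rect [ 0.5255 -0.0988] size [0.055 0.053] longyaw 1.549 circ [ 0.5254 -0.0998] d 0.058
green2 rect [ 0.6773 -0.38  ] size [0.058 0.054] longyaw 1.546 circ [ 0.6778 -0.3802] d 0.060
hex [ 0.4354 -0.097  -0.002 ]
tape [ 0.4641 -0.2525  0.0163]
burr [ 0.5509 -0.3568  0.0108]
tube [ 0.6025 -0.2022  0.0173]
piston [ 0.4458 -0.376   0.0459]
pump [ 0.7199 -0.1614  0.0489]
```

View pics/crop.png

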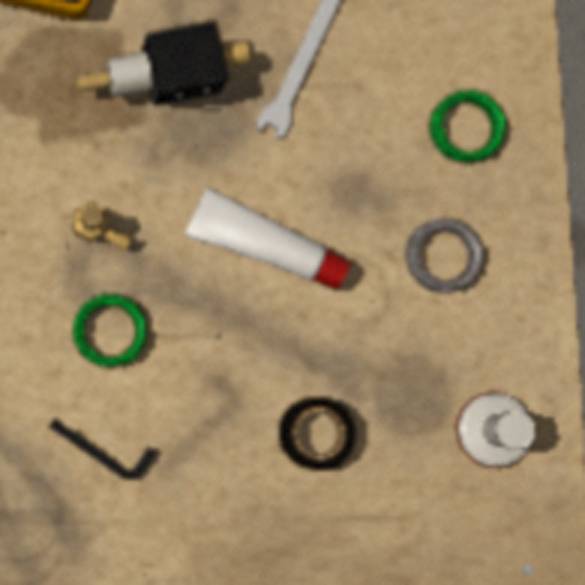

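The crop confirms the layout: the hex corner is at top-view pixel (374.5,307), its long end at (348.5,291.5) and its short tip at (381.5,300.5). The piston head leans right by parallax. Next I'll measure the boards.

```bash
cat > b.py <<'E'
from h import *
import sys
def boards(c,boxes):
    g=cv2.cvtColor(c['pixels'],cv2.COLOR_RGB2GRAY);out={}
    for n,(u0,v0,u1,v1) in boxes.items():
        a=cv2.resize(g[v0:v1,u0:u1],None,fx=4,fy=4,interpolation=cv2.INTER_CUBIC)
        t,m=cv2.threshold(a,0,255,cv2.THRESH_OTSU)
        cs,_=cv2.findContours(m,cv2.RETR_LIST,cv2.CHAIN_APPROX_NONE)
        for k in cs:
            if cv2.contourArea(k)<3000: continue
            q=(k.reshape(-1,2)+.5)/4-.5+[u0,v0]
            p=onplane(c,q,.008)[:,:2].astype(np.float32);r=cv2.minAreaRect(p);b=cv2.boxPoints(r)
            L=max([b[1]-b[0],b[2]-b[1]],key=np.linalg.norm)
            print(n,np.round(r[0],4),np.round(r[1],3),'yaw %.3f'%np.arctan(L[1]/L[0]))
if __name__=='__main__': boards(load('top0'),dict(blue=(153,268,223,338),orange=(247,264,315,332)))
E
python3 b.py
cat > go.py <<'E'
# usage: go.py x y z closeyaw : shift in tool cm / az deg from present state
from h import *
import sys
from scipy.spatial.transform import Rotation as R
x,y,z,a=map(float,sys.argv[1:5]);s=monitor.read_state()
Rt=R.from_quat(s['tcp_rot']);yt=Rt.as_matrix()[:,1]
cy=np.arctan2(yt[1],yt[0]);d=(a-cy+np.pi/2)%np.pi-np.pi/2
if len(sys.argv)>5: d+=np.pi*float(sys.argv[5])
xt=np.array([np.sin(a),-np.cos(a),0]);
T=R.from_euler('z',d)*Rt
yn=T.as_matrix()[:,1].copy();yn[2]=0;yn/=np.linalg.norm(yn);zn=np.array([0,0,-1.]);T=R.from_matrix(np.c_[np.cross(yn,zn),yn,zn])
print('shift cm',np.round(Rt.inv().apply(np.array([x,y,z])-s['position'])*100,2),'turn deg',np.round((Rt.inv()*T).as_rotvec(degrees=True),2))
print('now',np.round(s['position'],4),'cy %.3f'%cy,'q6 %.2f'%s['joint_positions'][5],'t %.1f'%s['clock'],'w %.3f'%s['width'],'ff %.1f'%s['finger_force'],np.round(s['ft_force'],1))
E
python3 go.py 0.43 -0.10 0.25 0.2
```

```text
blue [0.4267 0.2871] [0.059 0.059] yaw -0.799
blue [0.4064 0.2467] [0.105 0.024] yaw 0.004
blue [0.4271 0.2871] [0.07  0.068] yaw 1.557
blue [0.4444 0.364 ] [0.044 0.122] yaw -0.219
blue [0.5011 0.2887] [0.108 0.028] yaw 1.551
blue [0.4479 0.3756] [0.079 0.134] yaw -0.216
orange [0.4431 0.0706] [0.059 0.059] yaw -0.806
orange [0.4514 0.1488] [0.045 0.122] yaw -0.107
orange [0.4431 0.0993] [0.156 0.155] yaw 1.555
orange [0.4531 0.148 ] [0.062 0.137] yaw -0.015
shift cm [-36.15  37.12  -2.77] turn deg [ 1.000e-01  7.000e-02 -7.953e+01]
now [ 0.2332 -0.5793  0.2216] cy 1.953 q6 -0.26 t 0.1 w 1.001 ff 0.0 [ 0.5 -0.1 -0.3]
```

```bash
python3 go.py 0.435 -0.095 0.22 -0.54
```

```text
shift cm [-36.8   37.39   0.23] turn deg [ 1.100e-01  3.000e-02 -3.714e+01]
now [ 0.2332 -0.5793  0.2216] cy 1.953 q6 -0.26 t 0.1 w 1.001 ff 0.0 [ 0.5 -0.1 -0.3]
```

Call:
{"op": "apply_moves", "data": {"moves": [[-4,4,0,0,0,-8,0.3],[-8,8,0,0,0,-16,0.3],[-12,12,0,0,0,-24,0.3],[-16,16,0,0,0,-32,0.3],[-20,20,0,0,0,-37,0.3],[-24,24,0,0,0,-37,0.3],[-28,28,0,0,0,-37,0.3],[-32,32,0,0,0,-37,0.3],[-36,36,0,0,0,-37,0.3],[-36.8,37.4,0,0,0,-37.1,0.3],[-36.8,37.4,0,0,0,-37.1,0.3],[-36.8,37.4,0,0,0,-37.1,0.3],[-36.8,37.4,0,0,0,-37.1,0.3],[-36.8,37.4,0,0,0,-37.1,0.3],[-36.8,37.4,0,0,0,-37.1,0.3]]}}

```text
clock: 1.6
position: [0.4347, -0.0963, 0.2224]
tcp_rot: [-0.492, 0.871, 0.0, -0.0]
ft_force: [0.8, 0.5, -0.6]
width: 0.699
finger_force: 0.0
```

```bash
python3 - <<'E'
from h import *
c=cap('wrist','w1');print(np.round(c['world_from_camera'],3).tolist(),c['k1'],c['intrinsics'][0,0])
E
python3 go.py 0.435 -0.095 0.22 -0.54
```

```text
[[-0.857, -0.501, -0.124, 0.401], [0.516, -0.832, -0.205, -0.152], [-0.001, -0.24, 0.971, 0.383], [0.0, 0.0, 0.0, 1.0]] -0.07479553707451886 369.6100721479368
shift cm [-0.12  0.04  0.25] turn deg [ 0.01 -0.01 -0.13]
now [ 0.4347 -0.0963  0.2225] cy 2.599 q6 -0.69 t 1.6 w 0.696 ff 0.0 [0.2 0.1 0.7]
```

View pics/w1.png

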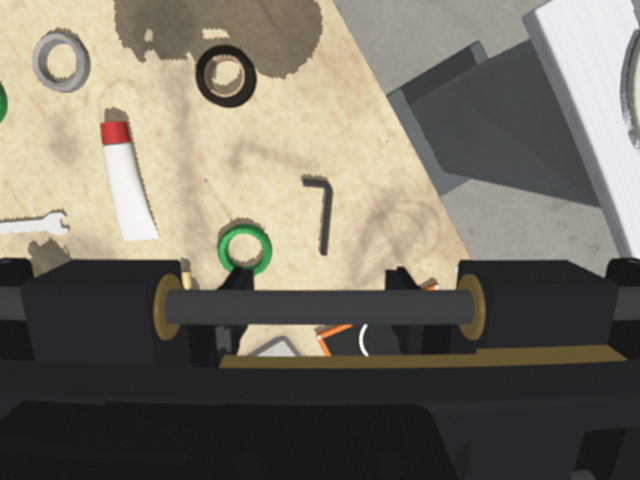

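The wrist view shows the hex key with its corner at (328,182), short tip at (304,180) and long end at (324,254). The tape is at (226,75), the burr at (61,61) and the tube runs from (115,130) to (135,238). I'll compute these and compare with the top view.

```bash
cat > w.py <<'E'
from h import *
def hexm(c,box,vt=80):
    V=c['pixels'].max(2);u0,v0,u1,v1=box;vv,uu=np.nonzero(V[v0:v1,u0:u1]<vt)
    p=onplane(c,np.c_[uu+u0,vv+v0],.005)[:,:2]
    # long leg: robust line
    ln=cv2.fitLine(p.astype(np.float32),cv2.DIST_HUBER,0,.01,.01).ravel()
    for _ in range(8):
        d=ln[:2];n=np.array([-d[1],d[0]]);e=np.abs((p-ln[2:])@n);ln=cv2.fitLine(p[e<max(.006,.012-.001*_)].astype(np.float32),cv2.DIST_L2,0,.01,.01).ravel()
    d=ln[:2];n=np.array([-d[1],d[0]]);t=(p-ln[2:])@d;e=(p-ln[2:])@n
    side=np.sign(e[np.argmax(abs(e))]);n=n*side;e=e*side       # +x local
    tc=np.median(t[e>.012]);
    if tc>t.mean(): d=-d;t=-t
    a=t[abs(e)<.004];L=np.percentile(a,[.5,99.5])
    E=np.percentile(e,[.5,99.5])
    mid=ln[2:]+d*L.mean()
    print('hex yawY %.3f'%np.arctan2(d[1],d[0]),'len %.3f'%(L[1]-L[0]),'width',np.round(E,4),'origin',np.round(ln[2:]+d*L.mean()+n*E.mean(),4),'legmid',np.round(mid,4),'cross',np.cross(n,d).round(1))
def blob(n,c,mask,box,z):
    u0,v0,u1,v1=box;m=np.zeros((480,640),np.uint8);m[v0:v1,u0:u1]=mask[v0:v1,u0:u1]
    k=max(cv2.findContours(m,cv2.RETR_EXTERNAL,cv2.CHAIN_APPROX_NONE)[0],key=cv2.contourArea)
    p=onplane(c,k.reshape(-1,2),z)[:,:2].astype(np.float32);r=cv2.minAreaRect(p);ce,rad=cv2.minEnclosingCircle(p);b=cv2.boxPoints(r)
    L=max([b[1]-b[0],b[2]-b[1]],key=np.linalg.norm)
    print(n,'rect',np.round(r[0],4),np.round(r[1],3),'yaw %.3f'%np.arctan(L[1]/L[0]),'ell',np.round(cv2.fitEllipse(p)[0],4),np.round(cv2.fitEllipse(p)[1],3))
def hsvof(c): return [x.astype(int) for x in cv2.split(cv2.cvtColor(c['pixels'],cv2.COLOR_RGB2HSV))]
E
python3 - <<'E'
from w import *
c=load('w1');H,S,V=hsvof(c)
hexm(c,(295,165,340,262)); hexm(load('top0'),(340,280,388,314),75)
blob('tape',c,V<70,(190,40,262,112),.019)
blob('burr',c,S<50,(28,25,95,95),.012)
red=(S>150)&((H<8)|(H>172))
blob('tube',c,red|((S<45)&(V>150)),(95,112,162,245),.012)
blob('cap',c,red,(95,112,162,245),.012)
E
```

```text
hex yawY 0.977 len 0.075 width [-0.0034  0.0241] origin [ 0.442  -0.0908] legmid [ 0.4334 -0.085 ] cross 1.0
hex yawY 0.975 len 0.075 width [-0.004   0.0242] origin [ 0.4418 -0.0909] legmid [ 0.4334 -0.0852] cross 1.0
tape rect [ 0.4424 -0.252 ] [0.055 0.055] yaw -0.572 ell [ 0.4426 -0.2521] [0.053 0.057]
burr rect [ 0.5748 -0.3549] [0.057 0.062] yaw -1.027 ell [ 0.5748 -0.355 ] [0.057 0.062]
tube rect [ 0.5948 -0.2141] [0.105 0.041] yaw 1.235 ell [ 0.5961 -0.2079] [0.04  0.129]
cap rect [ 0.5674 -0.2704] [0.02  0.028] yaw -0.477 ell [ 0.5678 -0.27  ] [0.021 0.031]
```

```bash
python3 go.py 0.4334 -0.085 0.0025 -0.595
```

```text
shift cm [-0.9   0.69 22.  ] turn deg [ 0.01 -0.01  3.02]
now [ 0.4347 -0.0963  0.2225] cy 2.599 q6 -0.69 t 1.6 w 0.696 ff 0.0 [0.2 0.1 0.7]
```

Call:
{"op": "apply_moves", "data": {"grip_force": 20, "moves": [[-0.9,0.7,4,0,0,3,0.6],[-0.9,0.7,8,0,0,3,0.6],[-0.9,0.7,12,0,0,3,0.6],[-0.9,0.7,16,0,0,3,0.6],[-0.9,0.7,19,0,0,3,0.6],[-0.9,0.7,21,0,0,3,0.6],[-0.9,0.7,22,0,0,3,0.6],[-0.9,0.7,22,0,0,3,0.6],[-0.9,0.7,22,0,0,3,0.6],[-0.9,0.7,22,0,0,3,1],[-0.9,0.7,22,0,0,3,1],[-0.9,0.7,22,0,0,3,1],[-0.9,0.7,22,0,0,3,1],[-0.9,0.7,22,0,0,3,1],[-0.9,0.7,22,0,0,3,1],[-0.9,0.7,21,0,0,3,1],[-0.9,0.7,18,0,0,3,1],[-0.9,0.7,14,0,0,3,1],[-0.9,0.7,14,0,0,3,1]]}}

```text
clock: 3.55
position: [0.4376, -0.0837, 0.0875]
tcp_rot: [-0.47, 0.882, -0.002, 0.005]
ft_force: [1.4, 0.7, -0.5]
width: 0.099
finger_force: 20.0
```

```bash
python3 go.py 0.4547 0.161 0.05 1.464
```

```text
shift cm [-21.24  12.25   3.79] turn deg [-0.24  0.64 62.23]
now [ 0.4376 -0.0837  0.0875] cy 2.550 q6 -0.77 t 3.5 w 0.099 ff 20.0 [ 1.4  0.7 -0.5]
```

Call:
{"op": "apply_moves", "data": {"moves": [[-2.5,1.5,0,0,0,8,1],[-5,3,0,0,0,16,1],[-8,4.6,0,0,0,24,1],[-11,6.3,0,0,0,32,1],[-14,8,0,0,0,40,1],[-17,9.8,0,0,0,48,1],[-19.5,11.2,0,0,0,56,1],[-21.2,12.2,0,-0.2,0.6,62.2,1],[-21.2,12.2,0,-0.2,0.6,62.2,1],[-21.2,12.2,2,-0.2,0.6,62.2,1],[-21.2,12.2,4,-0.2,0.6,62.2,1],[-21.2,12.2,4,-0.2,0.6,62.2,1],[-21.2,12.2,4,-0.2,0.6,62.2,1],[-21.2,12.2,4,-0.2,0.6,62.2,1]]}}

```text
clock: 4.95
position: [0.4516, 0.1599, 0.0434]
tcp_rot: [0.054, 0.999, -0.0, -0.005]
ft_force: [0.4, -0.4, 0.9]
width: 0.095
finger_force: 20.0
```

```bash
python3 go.py 0.4547 0.161 0.011 1.464
```

```text
shift cm [-0.33  0.14  3.24] turn deg [-0.08 -0.52 -0.03]
now [0.4516 0.1599 0.0434] cy 1.463 q6 -2.35 t 5.0 w 0.095 ff 20.0 [ 0.4 -0.4  0.9]
```

Call:
{"op": "apply_moves", "data": {"moves": [[-0.3,0.1,1.5,0,-0.5,0,1],[-0.3,0.1,2.6,0,-0.5,0,1],[-0.3,0.1,3.2,0,-0.5,0,1],[-0.3,0.1,3.3,0,-0.5,0,1],[-0.3,0.1,3.3,0,-0.5,0,1],[-0.3,0.1,3.3,0,-0.5,0,0.7],[-0.3,0.1,3.3,0,-0.5,0,0.7],[-0.3,0.1,3.3,0,-0.5,0,0.7],[-0.3,0.1,3.3,0,-0.5,0,0.7],[-0.3,0.1,2,0,-0.5,0,0.7],[-0.3,0.1,-2,0,-0.5,0,0.7],[-0.3,0.1,-6,0,-0.5,0,0.3],[-0.3,0.1,-10,0,-0.5,0,0.1],[-0.3,0.1,-14,0,-0.5,0,0.1],[-0.3,0.1,-14,0,-0.5,0,0.1],[-0.3,0.1,-14,0,-0.5,0,0.1],[-0.3,0.1,-14,0,-0.5,0,0.1]]}}

```text
clock: 6.65
position: [0.4547, 0.1603, 0.1812]
tcp_rot: [0.054, 0.999, -0.002, -0.002]
ft_force: [-0.0, 0.4, -0.1]
width: 0.758
finger_force: 0.0
```

```bash
python3 - <<'E'
from w import *
c=cap('top','t2')
V=c['pixels'].max(2)
a=c['pixels'][255:345,145:330,::-1];cv2.imwrite('pics/t2c.png',cv2.resize(a,None,fx=4,fy=4))
c=cap('wrist','w2')
E
python3 go.py 0.575 -0.352 0.2 1.0
```

```text
shift cm [-17.45 -49.64  -1.75] turn deg [-0.31 -0.17 26.53]
now [0.4548 0.1602 0.181 ] cy 1.463 q6 -2.36 t 6.8 w 0.843 ff 0.0 [-0.3  1.  -0.5]
```

View pics/w2.png

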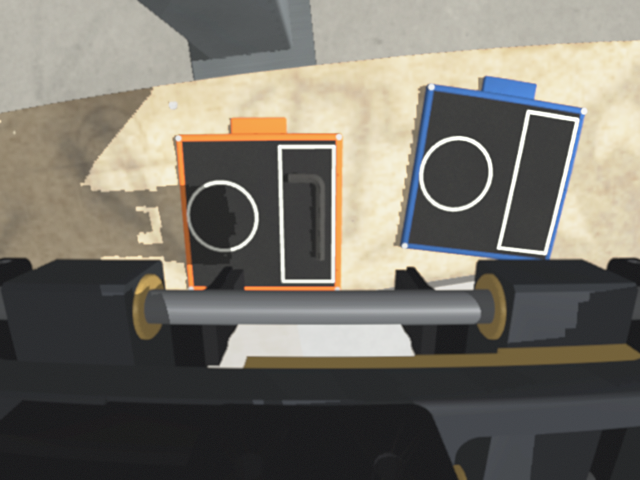

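The wrist view shows the hex key inside the orange long outline: it spans u 290–325 against 283–335 for the outline, and v 177–262 against 145–283. I'll refine the board poses from this view and go for the burr.

```bash
python3 - <<'E'
from b import *
from w import hexm
c=load('w2')
boards(c,dict(orange=(178,137,342,288),blue=(405,90,585,258)))
E
python3 go.py 0.576 -0.356 0.18 -0.6
```

```text
orange [0.4953 0.0301] [0.027 0.027] yaw 1.473
orange [0.4431 0.0702] [0.061 0.061] yaw 1.466
orange [0.4428 0.0714] [0.067 0.067] yaw -0.914
orange [0.4509 0.1492] [0.044 0.122] yaw -0.105
orange [0.4453 0.1048] [0.156 0.142] yaw 1.456
blue [0.5036 0.2741] [0.081 0.015] yaw 1.281
blue [0.4264 0.2869] [0.06 0.06] yaw -0.852
blue [0.4266 0.2871] [0.068 0.068] yaw 0.177
blue [0.4439 0.3638] [0.044 0.122] yaw -0.222
blue [0.4439 0.364 ] [0.053 0.13 ] yaw -0.223
blue [0.4396 0.3869] [0.163 0.049] yaw 0.045
blue [0.3884 0.2493] [0.013 0.077] yaw -0.067
shift cm [-17.61 -50.02   0.25] turn deg [ -0.11  -0.35 -61.8 ]
now [0.4548 0.1602 0.181 ] cy 1.463 q6 -2.36 t 6.8 w 0.843 ff 0.0 [-0.3  1.  -0.5]
```

Call:
{"op": "apply_moves", "data": {"moves": [[-1.5,-4.2,0,0,0,-8,0],[-3,-8.4,0,0,0,-16,0],[-4.5,-12.6,0,0,0,-24,0],[-6,-16.8,0,0,0,-32,0],[-7.5,-21,0,0,0,-40,0],[-9,-25.2,0,0,0,-48,0],[-10.5,-29.4,0,0,0,-56,0],[-12,-33.6,0,0,0,-61.8,0],[-13.5,-37.8,0,0,0,-61.8,0],[-15,-42,0,0,0,-61.8,0],[-16.5,-46.2,0,0,0,-61.8,0],[-17.6,-50,0.2,-0.1,-0.3,-61.8,0],[-17.6,-50,0.2,-0.1,-0.3,-61.8,0],[-17.6,-50,0.2,-0.1,-0.3,-61.8,0],[-17.6,-50,0.2,-0.1,-0.3,-61.8,0],[-17.6,-50,0.2,-0.1,-0.3,-61.8,0]]}}

```text
clock: 8.35
position: [0.5769, -0.3539, 0.1814]
tcp_rot: [-0.467, 0.884, 0.0, 0.001]
ft_force: [0.4, -0.0, -0.6]
width: 1.002
finger_force: 0.0
```

```bash
python3 go.py 0.576 -0.356 0.0025 -0.6
```

```text
shift cm [ 0.26 -0.03 17.89] turn deg [-0.02  0.13  0.1 ]
now [ 0.5769 -0.3539  0.1814] cy 2.543 q6 -0.28 t 8.3 w 1.002 ff 0.0 [ 0.4 -0.  -0.6]
```

Call:
{"op": "apply_moves", "data": {"grip_force": 25, "moves": [[0.3,0,4,0,0,0,0],[0.3,0,8,0,0,0,0],[0.3,0,12,0,0,0,0],[0.3,0,15,0,0,0,0],[0.3,0,17,0,0,0,0],[0.3,0,17.9,0,0,0,0],[0.3,0,17.9,0,0,0,0],[0.3,0,17.9,0,0,0,0.8],[0.3,0,17.9,0,0,0,0.8],[0.3,0,17.9,0,0,0,0.8],[0.3,0,17.9,0,0,0,0.8],[0.3,0,17.9,0,0,0,0.8],[0.3,0,17,0,0,0,0.8],[0.3,0,14,0,0,0,0.8],[0.3,0,10,0,0,0,0.8],[0.3,0,7,0,0,0,0.8],[0.3,0,7,0,0,0,0.8],[0.3,0,7,0,0,0,0.8],[0.3,0,7,0,0,0,0.8]]}}

```text
clock: 10.25
position: [0.574, -0.357, 0.1097]
tcp_rot: [-0.466, 0.885, 0.002, 0.0]
ft_force: [-0.5, 0.6, -1.8]
width: 0.641
finger_force: 24.9
```

```bash
python3 go.py 0.443 0.0706 0.05 -0.107; python3 -c "
from h import *
c=cap('wrist','w3')"
```

```text
shift cm [-27.87  34.95   6.13] turn deg [  0.12   0.16 -28.27]
now [ 0.574  -0.357   0.1097] cy 2.541 q6 -0.28 t 10.2 w 0.641 ff 24.9 [-0.5  0.6 -1.8]
```

View pics/w3.png

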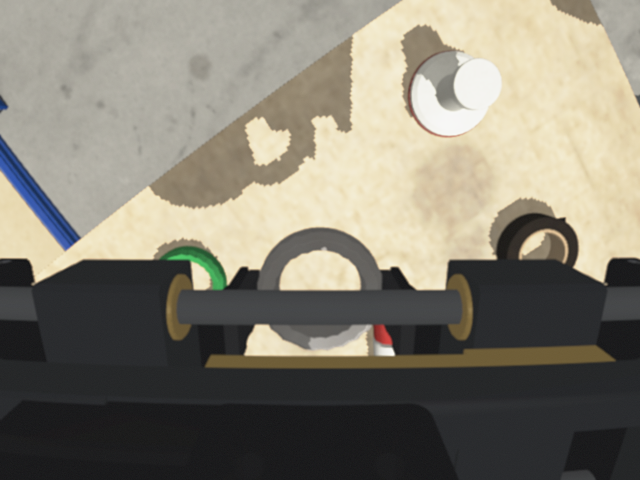

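The wrist view shows the burr held flat at about (320,289), the piston at (450,93) with its head at (477,84), and the tape at (537,243). Now I'll find the burr centre relative to the TCP, and the piston position.

Run:
```python
from w import *
c=load('w3');H,S,V=hsvof(c)
for z in(.119,.121):print(onplane(c,[(321,228),(321,349),(260,284),(382,284)],z).round(4).tolist())
blob('head',c,(S<30)&(V>225),(440,50,510,115),.055)
blob('foot',c,(S<40)&(V>140),(400,40,510,140),.017)
```

```text
[[0.5556, -0.3821, 0.119], [0.5877, -0.335, 0.119], [0.5917, -0.3764, 0.119], [0.5477, -0.3462, 0.119]]
[[0.5553, -0.3824, 0.121], [0.587, -0.336, 0.121], [0.591, -0.3769, 0.121], [0.5476, -0.3471, 0.121]]
head rect [ 0.4484 -0.3872] [0.036 0.03 ] yaw 0.687 ell [ 0.448  -0.3895] [0.03  0.037]
foot rect [ 0.4438 -0.3899] [0.059 0.054] yaw 0.378 ell [ 0.4437 -0.3886] [0.051 0.061]
```

Call:
{"op": "apply_moves", "data": {"moves": [[-3,3.7,0,0,0,-6,0.8],[-6,7.5,0,0,0,-12,0.8],[-9,11.2,0,0,0,-18,0.8],[-12,15,0,0,0,-24,0.8],[-15,18.8,0,0,0,-28.3,0.8],[-18,22.5,0,0,0,-28.3,0.8],[-21,26.3,0,0,0,-28.3,0.8],[-24,30,0,0,0,-28.3,0.8],[-26.5,33.2,0,0,0,-28.3,0.8],[-27.9,35,0,0,0,-28.3,0.8],[-27.9,35,2,0,0,-28.3,0.8],[-27.9,35,5,0,0,-28.3,0.8],[-27.9,35,7,0.1,0.1,-28.3,0.8],[-27.9,35,7,0.1,0.1,-28.3,0.8],[-27.9,35,7,0.1,0.1,-28.3,0.8],[-27.9,35,7,0.1,0.1,-28.3,0.8],[-27.9,35,7,0.1,0.1,-28.3,0.8]]}}

```text
clock: 12.0
position: [0.4448, 0.0707, 0.0427]
tcp_rot: [-0.669, 0.744, -0.002, 0.002]
ft_force: [0.3, 0.7, -1.0]
width: 0.638
finger_force: 24.9
```

```bash
python3 go.py 0.443 0.073 0.011 -0.107
```

```text
shift cm [-0.21  0.22  3.17] turn deg [-0.29  0.05  0.06]
now [0.4448 0.0707 0.0427] cy 3.036 q6 -0.63 t 12.0 w 0.638 ff 24.9 [ 0.3  0.7 -1. ]
```

Call:
{"op": "apply_moves", "data": {"moves": [[-0.2,0.2,1.5,-0.3,0,0,0.8],[-0.2,0.2,2.6,-0.3,0,0,0.8],[-0.2,0.2,3.1,-0.3,0,0,0.8],[-0.2,0.2,3.2,-0.3,0,0,0.8],[-0.2,0.2,3.2,-0.3,0,0,0.8],[-0.2,0.2,3.2,-0.3,0,0,0.1],[-0.2,0.2,3.2,-0.3,0,0,0.1],[-0.2,0.2,3.2,-0.3,0,0,0.1],[-0.2,0.2,3.2,-0.3,0,0,0.1],[-0.2,0.2,2,-0.3,0,0,0.1],[-0.2,0.2,-2,-0.3,0,0,0],[-0.2,0.2,-6,-0.3,0,0,0],[-0.2,0.2,-10,-0.3,0,0,0],[-0.2,0.2,-14,-0.3,0,0,0],[-0.2,0.2,-14,-0.3,0,0,0],[-0.2,0.2,-14,-0.3,0,0,0],[-0.2,0.2,-14,-0.3,0,0,0]]}}

```text
clock: 13.7
position: [0.4409, 0.0723, 0.1806]
tcp_rot: [-0.669, 0.744, 0.001, -0.002]
ft_force: [-0.4, 0.1, -0.6]
width: 1.001
finger_force: 0.0
```

```bash
python3 go.py 0.443 -0.254 0.18 -0.35;python3 -c "
from h import *
c=cap('wrist','w4')
"
```

```text
shift cm [32.42 -3.67  0.09] turn deg [ 0.24 -0.11 13.96]
now [0.4409 0.0723 0.1806] cy 3.035 q6 -0.63 t 13.7 w 1.001 ff 0.0 [-0.4  0.1 -0.6]
```

View pics/w4.png

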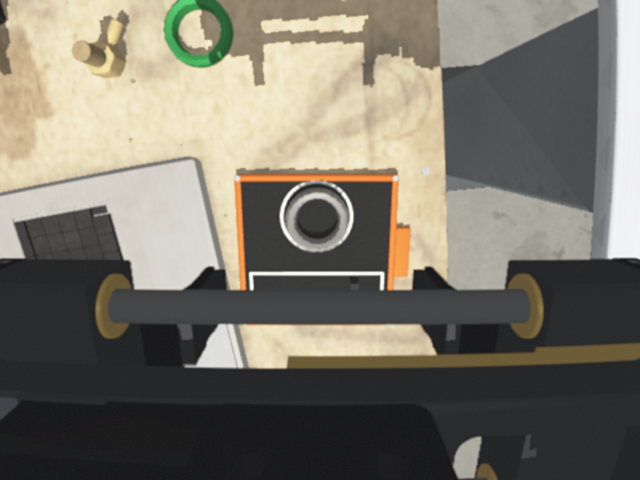

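The burr sits in the round outline around (317,217). Now the tape.

Call:
{"op": "apply_moves", "data": {"moves": [[4,-0.5,0,0,0,4,0],[8,-1,0,0,0,8,0],[12,-1.4,0,0,0,12,0],[16,-1.9,0,0,0,14,0],[20,-2.3,0,0,0,14,0],[24,-2.8,0,0,0,14,0],[28,-3.2,0,0,0,14,0],[31,-3.5,0,0,0,14,0],[32.4,-3.7,0,0.2,-0.1,14,0],[32.4,-3.7,0,0.2,-0.1,14,0],[32.4,-3.7,4,0.2,-0.1,14,0],[32.4,-3.7,8,0.2,-0.1,14,0],[32.4,-3.7,12,0.2,-0.1,14,0],[32.4,-3.7,12,0.2,-0.1,14,0],[32.4,-3.7,12,0.2,-0.1,14,0],[32.4,-3.7,12,0.2,-0.1,14,0]]}}

```text
clock: 15.35
position: [0.4458, -0.2536, 0.0637]
tcp_rot: [-0.574, 0.819, -0.002, 0.002]
ft_force: [-0.6, 0.2, 0.1]
width: 1.002
finger_force: 0.0
```

```bash
python3 go.py 0.4427 -0.2542 0.003 -0.35;python3 - <<'E'
from w import *
c=load('w4');H,S,V=hsvof(c)
blob('hole',c,V<75,(295,195,340,238),.022)
a=onplane(c,[(317,184),(317,250),(284,217),(351,217)],.020);print(a.round(4).tolist(),a.mean(0))
E
```

```text
shift cm [0.17 0.3  6.06] turn deg [-0.28  0.07  0.06]
now [ 0.4458 -0.2536  0.0637] cy 2.793 q6 -0.15 t 15.3 w 1.002 ff 0.0 [-0.6  0.2  0.1]
hole rect [0.4419 0.0698] [0.033 0.035] yaw -0.107 ell [0.442  0.0703] [0.034 0.036]
[[0.4387, 0.0398, 0.02], [0.445, 0.0988, 0.02], [0.4708, 0.0655, 0.02], [0.4119, 0.0719, 0.02]] [0.44159283 0.06898047 0.02      ]
```

Call:
{"op": "apply_moves", "data": {"grip_force": 20, "moves": [[0.2,0.3,3,-0.3,0,0,0],[0.2,0.3,5,-0.3,0,0,0],[0.2,0.3,6,-0.3,0,0,0],[0.2,0.3,6,-0.3,0,0,0],[0.2,0.3,6,-0.3,0,0,0],[0.2,0.3,6,-0.3,0,0,0.8],[0.2,0.3,6,-0.3,0,0,0.8],[0.2,0.3,6,-0.3,0,0,0.8],[0.2,0.3,6,-0.3,0,0,0.8],[0.2,0.3,6,-0.3,0,0,0.8],[0.2,0.3,6,-0.3,0,0,0.8],[0.2,0.3,5,-0.3,0,0,0.8],[0.2,0.3,2,-0.3,0,0,0.8],[0.2,0.3,-2,-0.3,0,0,0.8],[0.2,0.3,-5,-0.3,0,0,0.8],[0.2,0.3,-5,-0.3,0,0,0.8],[0.2,0.3,-5,-0.3,0,0,0.8],[0.2,0.3,-5,-0.3,0,0,0.8]]}}

```text
clock: 17.15
position: [0.4394, -0.254, 0.1109]
tcp_rot: [-0.573, 0.82, 0.003, -0.001]
ft_force: [0.0, -1.1, -1.0]
width: 0.637
finger_force: 20.0
```

```bash
python3 go.py 0.442 0.07 0.06 -0.107;python3 -c "
from h import *
c=cap('wrist','w5')
"
```

```text
shift cm [-30.51  10.86   5.2 ] turn deg [  0.35   0.12 -13.96]
now [ 0.4394 -0.254   0.1109] cy 2.791 q6 -0.14 t 17.1 w 0.637 ff 20.0 [ 0.  -1.1 -1. ]
```

View pics/w5.png

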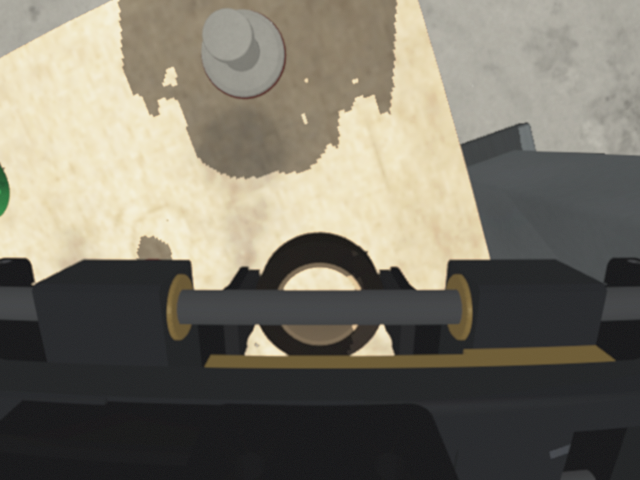

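The tape is held flat around (320,295). I'll check its centre against the TCP.

Run:
```python
from h import *
c=load('w5')
a=onplane(c,[(320,233),(320,358)],.127);print(a.round(4).tolist(),a.mean(0))
```

```text
[[0.4285, -0.2825, 0.127], [0.448, -0.2291, 0.127]] [ 0.43828508 -0.25580413  0.127     ]
```

Call:
{"op": "apply_moves", "data": {"moves": [[-4,1.4,0,0,0,-4,0.8],[-8,2.9,0,0,0,-8,0.8],[-12,4.3,0,0,0,-12,0.8],[-16,5.7,0,0,0,-14,0.8],[-20,7.1,0,0,0,-14,0.8],[-24,8.5,0,0,0,-14,0.8],[-28,10,0,0,0,-14,0.8],[-30.6,10.9,0,0.3,0.1,-14,0.8],[-30.6,10.9,2,0.3,0.1,-14,0.8],[-30.6,10.9,5,0.3,0.1,-14,0.8],[-30.6,10.9,5,0.3,0.1,-14,0.8],[-30.6,10.9,5,0.3,0.1,-14,0.8],[-30.6,10.9,5,0.3,0.1,-14,0.8],[-30.6,10.9,5,0.3,0.1,-14,0.8]]}}

```text
clock: 18.6
position: [0.4438, 0.0707, 0.0636]
tcp_rot: [-0.669, 0.744, -0.001, 0.001]
ft_force: [0.2, 0.5, -0.1]
width: 0.635
finger_force: 20.0
```

```bash
python3 go.py 0.442 0.0715 0.025 -0.107
```

```text
shift cm [-0.05  0.2   3.86] turn deg [-0.19  0.05  0.05]
now [0.4438 0.0707 0.0636] cy 3.035 q6 -0.63 t 18.6 w 0.635 ff 20.0 [ 0.2  0.5 -0.1]
```

Call:
{"op": "apply_moves", "data": {"moves": [[0,0.2,2,-0.2,0,0,0.8],[0,0.2,3.2,-0.2,0,0,0.8],[0,0.2,3.7,-0.2,0,0,0.8],[0,0.2,3.9,-0.2,0,0,0.8],[0,0.2,3.9,-0.2,0,0,0.8],[0,0.2,3.9,-0.2,0,0,0.8],[0,0.2,3.9,-0.2,0,0,0.1],[0,0.2,3.9,-0.2,0,0,0.1],[0,0.2,3.9,-0.2,0,0,0.1],[0,0.2,3.9,-0.2,0,0,0.1],[0,0.2,3,-0.2,0,0,0.1],[0,0.2,-1,-0.2,0,0,0],[0,0.2,-5,-0.2,0,0,0],[0,0.2,-9,-0.2,0,0,0],[0,0.2,-12,-0.2,0,0,0],[0,0.2,-12,-0.2,0,0,0],[0,0.2,-12,-0.2,0,0,0],[0,0.2,-12,-0.2,0,0,0]]}}

```text
clock: 20.4
position: [0.4399, 0.0705, 0.1819]
tcp_rot: [-0.669, 0.744, 0.001, -0.002]
ft_force: [0.4, 0.2, 0.2]
width: 0.999
finger_force: 0.0
```

```bash
python3 go.py 0.58 -0.23 0.18 -0.48;python3 -c "
from h import *
c=cap('wrist','w6')
"
```

```text
shift cm [ 28.4  -17.11   0.15] turn deg [ 0.2  -0.1  21.42]
now [0.4399 0.0705 0.1819] cy 3.035 q6 -0.63 t 20.4 w 0.999 ff 0.0 [0.4 0.2 0.2]
```

View pics/w6.png

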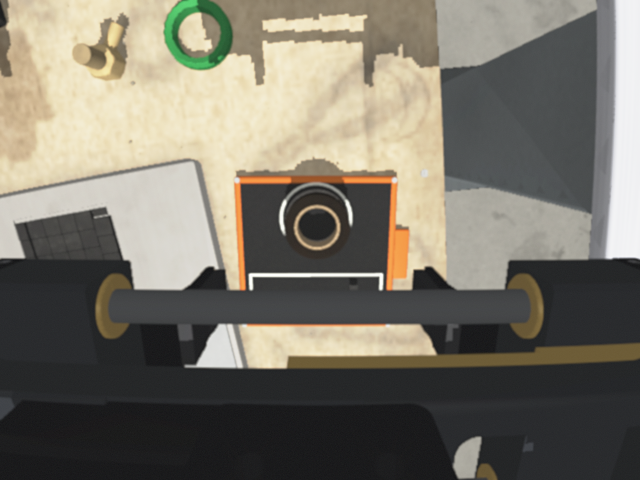

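The tape lies on the burr, around (317,222). Next I'll refine the tube pose from the existing pictures.

Run:
```python
from w import *
for n,b in(('w1',(95,112,165,250)),('top0',(385,205,452,252))):
    c=load(n);H,S,V=hsvof(c);u0,v0,u1,v1=b
    red=(S>140)&((H<8)|(H>172));wh=(S<60)&(V>140)
    m=np.zeros((480,640),np.uint8);m[v0:v1,u0:u1]=(red|wh)[v0:v1,u0:u1]*255
    m=cv2.morphologyEx(m,cv2.MORPH_CLOSE,np.ones((3,3)))
    k=max(cv2.findContours(m,cv2.RETR_EXTERNAL,cv2.CHAIN_APPROX_NONE)[0],key=cv2.contourArea)
    m[:]=0;cv2.drawContours(m,[k],-1,255,-1);vv,uu=np.nonzero(m)
    p=onplane(c,np.c_[uu,vv],.012)[:,:2]
    vv,uu=np.nonzero(m*red);cap_=onplane(c,np.c_[uu,vv],.012)[:,:2].mean(0)
    ax=p.mean(0)-cap_
    for _ in range(3):
        d=ax/np.linalg.norm(ax);nn=np.array([-d[1],d[0]]);t=(p-cap_)@d;e=(p-cap_)@nn
        # centreline from slices
        ts=np.linspace(t.min()+.008,t.max()-.012,10);mid=[ (e[abs(t-s)<.005].min()+e[abs(t-s)<.005].max())/2 for s in ts];w=[np.ptp(e[abs(t-s)<.005]) for s in ts]
        f=np.polyfit(ts,mid,1);ax=d+nn*f[0]
    d=ax/np.linalg.norm(ax)
    print(n,'cap',cap_.round(4),'yaw %.3f'%np.arctan2(d[1],d[0]),'len %.3f'%np.ptp(t),'origin',(cap_+nn*f[1]+d*(t.min()+t.max())/2).round(4),'w',np.round(w,3))
```

```text
w1 cap [ 0.5678 -0.2702] yaw 0.915 len 0.148 origin [ 0.5861 -0.221 ] w [0.071 0.071 0.072 0.072 0.073 0.074 0.074 0.075 0.075 0.076]
top0 cap [ 0.5672 -0.2717] yaw 1.128 len 0.127 origin [ 0.5897 -0.2243] w [0.024 0.025 0.027 0.028 0.031 0.033 0.034 0.036 0.039 0.041]
```

```bash
python3 go.py 0.5826 -0.238 0.18 -0.443
```

```text
shift cm [ 29.16 -17.45   0.13] turn deg [ 0.23 -0.13 19.3 ]
now [0.4399 0.0705 0.1816] cy 3.035 q6 -0.63 t 20.4 w 0.998 ff 0.0 [ 0.2 -0.3 -0.6]
```

Call:
{"op": "apply_moves", "data": {"moves": [[4,-2.4,0,0,0,5,0.2],[8,-4.8,0,0,0,10,0.2],[12,-7.2,0,0,0,15,0.2],[16,-9.6,0,0,0,19.3,0.2],[20,-12,0,0,0,19.3,0.2],[24,-14.4,0,0,0,19.3,0.2],[27.5,-16.5,0,0,0,19.3,0.2],[29.2,-17.5,0,0.2,-0.1,19.3,0.2],[29.2,-17.5,4,0.2,-0.1,19.3,0.2],[29.2,-17.5,8,0.2,-0.1,19.3,0.2],[29.2,-17.5,10,0.2,-0.1,19.3,0.2],[29.2,-17.5,10,0.2,-0.1,19.3,0.2],[29.2,-17.5,10,0.2,-0.1,19.3,0.2],[29.2,-17.5,10,0.2,-0.1,19.3,0.2]]}}

```text
clock: 21.85
position: [0.5849, -0.2382, 0.0837]
tcp_rot: [-0.535, 0.845, -0.001, 0.002]
ft_force: [0.8, 0.1, 0.1]
width: 0.8
finger_force: 0.0
```

```bash
python3 go.py 0.5826 -0.238 0.004 -0.443
```

```text
shift cm [0.09 0.25 7.97] turn deg [-0.22  0.1   0.05]
now [ 0.5849 -0.2382  0.0837] cy 2.699 q6 -0.31 t 21.9 w 0.800 ff 0.0 [0.8 0.1 0.1]
```

Call:
{"op": "apply_moves", "data": {"grip_force": 15, "moves": [[0.1,0.2,4,-0.2,0.1,0,0.2],[0.1,0.2,6.5,-0.2,0.1,0,0.2],[0.1,0.2,7.8,-0.2,0.1,0,0.2],[0.1,0.2,8,-0.2,0.1,0,0.2],[0.1,0.2,8,-0.2,0.1,0,0.9],[0.1,0.2,8,-0.2,0.1,0,0.9],[0.1,0.2,8,-0.2,0.1,0,0.9],[0.1,0.2,8,-0.2,0.1,0,0.9],[0.1,0.2,8,-0.2,0.1,0,0.9],[0.1,0.2,8,-0.2,0.1,0,0.9],[0.1,0.2,8,-0.2,0.1,0,0.9],[0.1,0.2,8,-0.2,0.1,0,0.9],[0.1,0.2,7,-0.2,0.1,0,0.9],[0.1,0.2,4,-0.2,0.1,0,0.9],[0.1,0.2,0,-0.2,0.1,0,0.9],[0.1,0.2,-4,-0.2,0.1,0,0.9],[0.1,0.2,-4,-0.2,0.1,0,0.9],[0.1,0.2,-4,-0.2,0.1,0,0.9],[0.1,0.2,-4,-0.2,0.1,0,0.9]]}}

```text
clock: 23.75
position: [0.5803, -0.2377, 0.1211]
tcp_rot: [-0.534, 0.845, 0.002, -0.002]
ft_force: [0.3, -0.2, -0.6]
width: 0.368
finger_force: 14.9
```

```bash
python3 go.py 0.4588 0.3607 0.05 1.349; python3 -c "
from h import *
c=cap('wrist','w7')
"
```

```text
shift cm [-48.85  36.6    7.26] turn deg [ 0.22 -0.22 77.31]
now [ 0.5803 -0.2377  0.1211] cy 2.698 q6 -0.31 t 23.8 w 0.368 ff 14.9 [ 0.3 -0.2 -0.6]
```

View pics/w7.png

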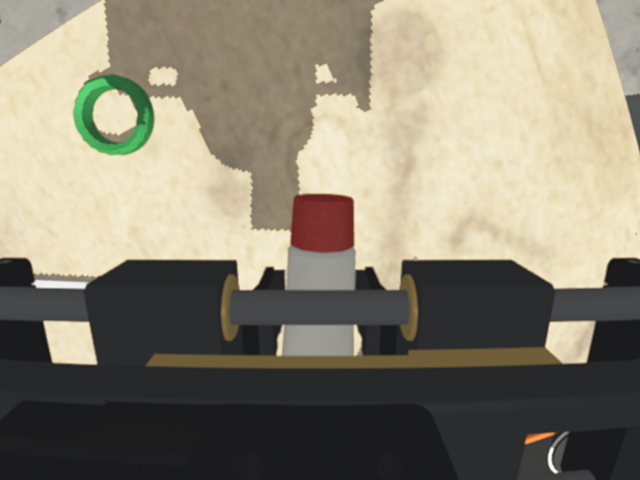

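The tube is held straight, with its cap end at (322,195).

```bash
python3 -c "
from h import *
c=load('w7');a=onplane(c,[(323,195),(323,247)],.133);print(a,np.linalg.norm(a[:,:2]-[.5803,-.2377],axis=1))"
```

```text
[[ 0.55934182 -0.27789444  0.133     ]
 [ 0.56862849 -0.25819971  0.133     ]] [0.04533033 0.02358945]
```

Call:
{"op": "apply_moves", "data": {"moves": [[-3.5,2.6,0,0,0,-8,0.9],[-7,5.2,0,0,0,-16,0.9],[-10.5,7.8,0,0,0,-24,0.9],[-14,10.5,0,0,0,-32,0.9],[-17.5,13.1,0,0,0,-40,0.9],[-21,15.7,0,0,0,-48,0.9],[-24.5,18.4,0,0,0,-56,0.9],[-28,21,0,0,0,-64,0.9],[-31.5,23.6,0,0,0,-72,0.9],[-35,26.2,0,0,0,-80,0.9],[-38.5,28.8,0,0,0,-88,0.9],[-42,31.5,0,0,0,-96,0.9],[-45.5,34.1,0,0,0,-102.7,0.9],[-48.9,36.6,0,0,0,-102.7,0.9],[-48.9,36.6,3,0,0,-102.7,0.9],[-48.9,36.6,6,0,0,-102.7,0.9],[-48.9,36.6,6,0,0,-102.7,0.9],[-48.9,36.6,6,0,0,-102.7,0.9],[-48.9,36.6,6,0,0,-102.7,0.9],[-48.9,36.6,6,0,0,-102.7,0.9]]}}

```text
clock: 25.8
position: [0.461, 0.3612, 0.0645]
tcp_rot: [0.994, -0.11, -0.0, -0.001]
ft_force: [-0.2, -0.1, -0.1]
width: 0.361
finger_force: 14.9
```

```bash
python3 go.py 0.4588 0.3607 0.013 1.349
```

```text
shift cm [-0.2   0.11  5.15] turn deg [-0.16  0.04  0.03]
now [0.461  0.3612 0.0645] cy -1.792 q6 0.41 t 25.8 w 0.361 ff 14.9 [-0.2 -0.1 -0.1]
```

Call:
{"op": "apply_moves", "data": {"moves": [[-0.2,0.1,2.5,0,0,0,0.9],[-0.2,0.1,4.2,0,0,0,0.9],[-0.2,0.1,5,0,0,0,0.9],[-0.2,0.1,5.2,0,0,0,0.9],[-0.2,0.1,5.2,0,0,0,0.9],[-0.2,0.1,5.2,0,0,0,0.9],[-0.2,0.1,5.2,0,0,0,0.4],[-0.2,0.1,5.2,0,0,0,0.4],[-0.2,0.1,5.2,0,0,0,0.4],[-0.2,0.1,5.2,0,0,0,0.4],[-0.2,0.1,4,0,0,0,0.3],[-0.2,0.1,0,0,0,0,0.3],[-0.2,0.1,-4,0,0,0,0.3],[-0.2,0.1,-8,0,0,0,0.3],[-0.2,0.1,-12,0,0,0,0.3],[-0.2,0.1,-12,0,0,0,0.3],[-0.2,0.1,-12,0,0,0,0.3],[-0.2,0.1,-12,0,0,0,0.3]]}}

```text
clock: 27.6
position: [0.4576, 0.3594, 0.1823]
tcp_rot: [0.994, -0.11, -0.002, 0.0]
ft_force: [0.1, -0.4, 0.8]
width: 0.704
finger_force: 0.0
```

```bash
python3 - <<'E'
from w import *
c=cap('wrist','w8');c=load('top0');H,S,V=hsvof(c)
blob('foot top',c,(S<40)&(V>130),(475,275,520,312),.014)
c=load('w5');H,S,V=hsvof(c)
blob('w5 all',c,(S<30)&(V>90),(195,3,292,103),.017)
E
python3 go.py 0.444 -0.388 0.16 -0.5
```

```text
foot top rect [ 0.4439 -0.3873] [0.052 0.052] yaw -0.827 ell [ 0.4436 -0.3878] [0.05  0.053]
w5 all rect [ 0.4429 -0.3866] [0.053 0.053] yaw 1.142 ell [ 0.4432 -0.3877] [0.051 0.056]
shift cm [15.09 73.2   2.28] turn deg [-3.000e-02  2.500e-01 -7.403e+01]
now [0.4576 0.3593 0.1818] cy -1.792 q6 0.41 t 27.6 w 0.703 ff 0.0 [ 0.2 -0.1 -0.3]
```

View pics/w8.png

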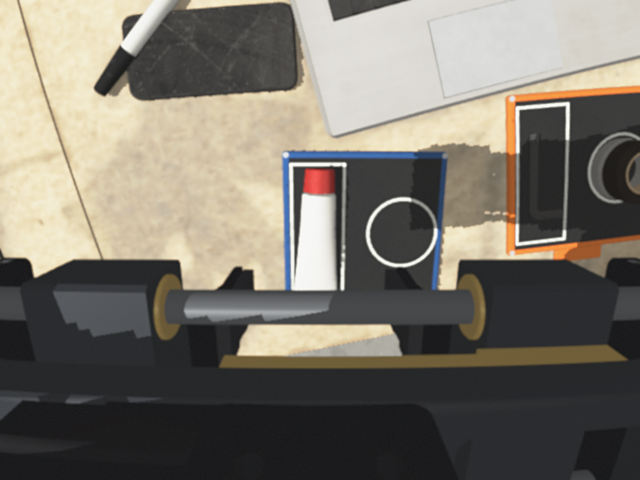

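The tube lies in the blue long outline, with its cap at (320,180). Now the piston, at (0.4437,-0.3876) in all three views.

```bash
python3 go.py 0.4437 -0.3876 0.18 0.54
```

```text
shift cm [15.04 73.17  0.28] turn deg [ 0.19  0.14 46.38]
now [0.4576 0.3593 0.1818] cy -1.792 q6 0.41 t 27.6 w 0.703 ff 0.0 [ 0.2 -0.1 -0.3]
```

Call:
{"op": "apply_moves", "data": {"moves": [[0.9,4.5,0,0,0,4,0.3],[1.9,9,0,0,0,8,0.3],[2.8,13.5,0,0,0,12,0.3],[3.7,18,0,0,0,16,0.3],[4.6,22.5,0,0,0,20,0.3],[5.5,27,0,0,0,24,0.3],[6.5,31.5,0,0,0,28,0.3],[7.4,36,0,0,0,32,0.3],[8.3,40.5,0,0,0,36,0.3],[9.2,45,0,0,0,40,0.3],[10.2,49.5,0,0,0,44,0.3],[11.1,54,0,0,0,46.4,0.3],[12,58.5,0,0,0,46.4,0.3],[12.9,63,0,0,0,46.4,0.3],[13.9,67.5,0,0,0,46.4,0.3],[14.8,72,0,0,0,46.4,0.3],[15,73.2,0,0,0,46.4,0.3],[15,73.2,3,0,0,46.4,0.3],[15,73.2,5,0,0,46.4,0.3],[15,73.2,5,0,0,46.4,0.3]]}}

```text
clock: 29.65
position: [0.4413, -0.3853, 0.1282]
tcp_rot: [0.87, -0.493, -0.006, 0.0]
ft_force: [-0.8, -0.8, 0.3]
width: 0.7
finger_force: 0.0
```

Call:
{"op": "apply_moves", "data": {"moves": [[0,0,0,0,0,0,0.3],[0,0,0,0,0,0,0.3],[0,0,0,0,0,0,0.3]]}}

```text
clock: 29.95
position: [0.4447, -0.3871, 0.1338]
tcp_rot: [0.87, -0.493, 0.0, 0.0]
ft_force: [-0.3, -0.2, 0.0]
width: 0.699
finger_force: 0.0
```

```bash
python3 go.py 0.4437 -0.3876 0.03 0.54
```

```text
shift cm [-0.02  0.11 10.38] turn deg [ 0.02 -0.03  0.03]
now [ 0.4447 -0.3871  0.1338] cy -2.601 q6 0.98 t 29.9 w 0.699 ff 0.0 [-0.3 -0.2  0. ]
```

Call:
{"op": "apply_moves", "data": {"grip_force": 25, "moves": [[0,0.1,4,0,0,0,0.3],[0,0.1,8,0,0,0,0.3],[0,0.1,9.8,0,0,0,0.3],[0,0.1,10.4,0,0,0,0.3],[0,0.1,10.4,0,0,0,0.3],[0,0.1,10.4,0,0,0,0.9],[0,0.1,10.4,0,0,0,0.9],[0,0.1,10.4,0,0,0,0.9],[0,0.1,10.4,0,0,0,0.9],[0,0.1,10.4,0,0,0,0.9],[0,0.1,10.4,0,0,0,0.9],[0,0.1,10.4,0,0,0,0.9],[0,0.1,9.5,0,0,0,0.9],[0,0.1,6,0,0,0,0.9],[0,0.1,2,0,0,0,0.9],[0,0.1,-2,0,0,0,0.9],[0,0.1,-2,0,0,0,0.9],[0,0.1,-2,0,0,0,0.9],[0,0.1,-2,0,0,0,0.9],[0,0.1,-2,0,0,0,0.9]]}}

```text
clock: 31.95
position: [0.4422, -0.387, 0.1509]
tcp_rot: [0.87, -0.493, -0.003, 0.0]
ft_force: [0.4, 0.0, -1.6]
width: 0.286
finger_force: 24.7
```

```bash
python3 go.py 0.4265 0.287 0.155 -0.222; python3 -c "
from h import *
c=cap('wrist','w9')
"
```

```text
shift cm [-58.63 -33.29  -0.24] turn deg [ 0.27  0.19 43.64]
now [ 0.4422 -0.387   0.1509] cy -2.602 q6 0.98 t 31.9 w 0.286 ff 24.7 [ 0.4  0.  -1.6]
```

View pics/w9.png

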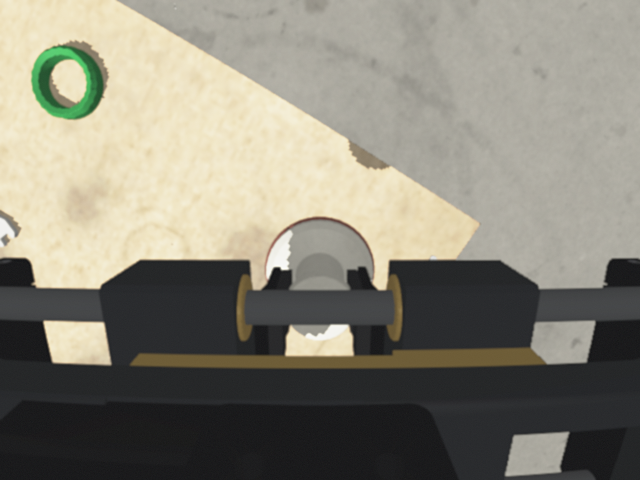

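The piston is held upright and centred at about (320,280). I'll carry it to the blue board.

Call:
{"op": "apply_moves", "data": {"moves": [[-3.9,-2.2,0,0,0,4,0.9],[-7.8,-4.4,0,0,0,8,0.9],[-11.7,-6.6,0,0,0,12,0.9],[-15.6,-8.9,0,0,0,16,0.9],[-19.5,-11.1,0,0,0,20,0.9],[-23.4,-13.3,0,0,0,24,0.9],[-27.3,-15.5,0,0,0,28,0.9],[-31.2,-17.7,0,0,0,32,0.9],[-35.1,-19.9,0,0,0,36,0.9],[-39,-22.1,0,0,0,40,0.9],[-42.9,-24.4,0,0,0,43.6,0.9],[-46.8,-26.6,0,0,0,43.6,0.9],[-50.7,-28.8,0,0,0,43.6,0.9],[-54.6,-31,0,0,0,43.6,0.9],[-57.5,-32.6,0,0,0,43.6,0.9],[-58.6,-33.3,0,0.2,0.1,43.6,0.9],[-58.6,-33.3,3,0.2,0.1,43.6,0.9],[-58.6,-33.3,5,0.2,0.1,43.6,0.9],[-58.6,-33.3,5,0.2,0.1,43.6,0.9],[-58.6,-33.3,5,0.2,0.1,43.6,0.9]]}}

```text
clock: 34.0
position: [0.4276, 0.2857, 0.1029]
tcp_rot: [-0.625, 0.781, -0.001, -0.0]
ft_force: [0.3, -0.3, -1.0]
width: 0.287
finger_force: 24.8
```

Call:
{"op": "apply_moves", "data": {"moves": [[0,0,0,0,0,0,0.9],[0,0,0,0,0,0,0.9],[0,0,0,0,0,0,0.9]]}}

```text
clock: 34.3
position: [0.4278, 0.2865, 0.1039]
tcp_rot: [-0.625, 0.781, -0.0, 0.001]
ft_force: [0.5, -0.1, -0.5]
width: 0.292
finger_force: 24.8
```

```bash
python3 go.py 0.4265 0.287 0.039 -0.222
```

```text
shift cm [-0.    0.16  6.49] turn deg [-0.14  0.09  0.04]
now [0.4278 0.2865 0.1039] cy 2.920 q6 -1.13 t 34.3 w 0.292 ff 24.8 [ 0.5 -0.1 -0.5]
```

Call:
{"op": "apply_moves", "data": {"moves": [[0,0.1,3,0,0,0,0.9],[0,0.1,5,0,0,0,0.9],[0,0.1,6.1,0,0,0,0.9],[0,0.1,6.5,0,0,0,0.9],[0,0.1,6.5,0,0,0,0.9],[0,0.1,6.5,0,0,0,0.9],[0,0.1,6.5,0,0,0,0.4],[0,0.1,6.5,0,0,0,0.4],[0,0.1,6.5,0,0,0,0.4],[0,0.1,6.5,0,0,0,0.4],[0,0.1,6.5,0,0,0,0.4],[0,0.1,5,0,0,0,0.4],[0,0.1,1,0,0,0,0.4],[0,0.1,-3,0,0,0,0.4],[0,0.1,-7,0,0,0,0.4],[4,0.1,-9,0,0,0,0.4],[8,0.1,-9,0,0,0,0.4],[8,0.1,-9,0,0,0,0.4],[8,0.1,-9,0,0,0,0.4],[8,0.1,-9,0,0,0,0.4]]}}

```text
clock: 36.3
position: [0.4091, 0.209, 0.193]
tcp_rot: [-0.625, 0.781, -0.001, 0.001]
ft_force: [0.2, 1.4, -0.3]
width: 0.599
finger_force: 0.0
```

Run:
```python
from h import *
c=cap('wrist','w10');t=cap('top','t10');s=cap('scene','s10')
cv2.imwrite('pics/f.png',np.vstack([cv2.resize(t['pixels'][140:350,140:400,::-1],(650,525))]))
```

```text
(no output)
```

View pics/f.png

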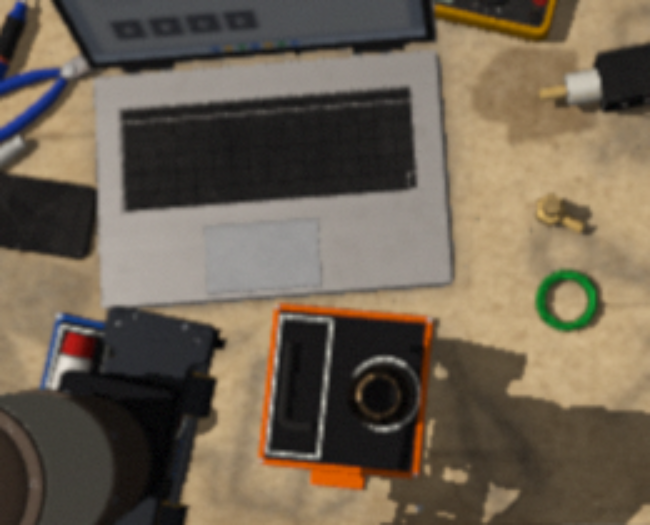

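View pics/w10.png

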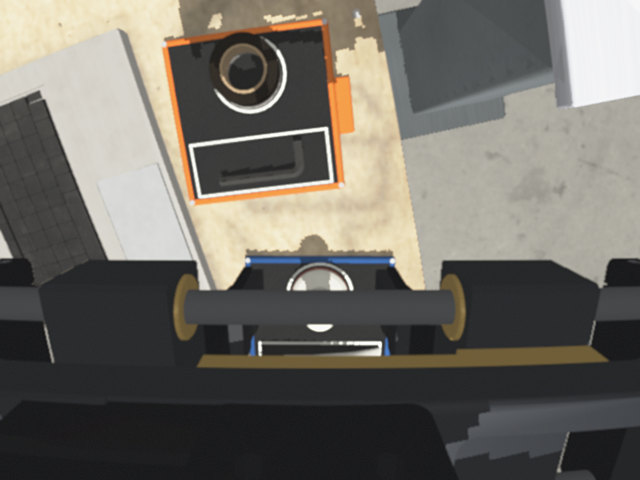

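The wrist view shows the piston standing in the blue round outline at (320,290), and the orange kit is complete. I'll move the arm aside and check everything by numbers.

Call:
{"op": "apply_moves", "data": {"moves": [[4,0,0,0,0,0,0.4],[8,0,0,0,0,0,0.4],[12,0,0,0,0,0,0.4],[16,0,0,0,0,0,0.4],[20,0,0,0,0,0,0.4],[24,0,0,0,0,0,0.4],[28,0,0,0,0,0,0.4],[32,0,0,0,0,0,0.4],[32,0,0,0,0,0,0.4],[32,0,0,0,0,0,0.4],[32,0,0,0,0,0,0.4]]}}

```text
clock: 37.55
position: [0.3392, -0.1031, 0.193]
tcp_rot: [-0.625, 0.78, -0.001, 0.0]
ft_force: [-0.1, -0.8, 0.1]
width: 0.602
finger_force: 0.0
```

Run:
```python
from w import *
c=cap('wrist','w11');t=cap('top','t11')
for n,x in(('w11',c),('t11',t)): pass
cv2.imwrite('pics/g.png',np.vstack([cv2.resize(t['pixels'][255:345,145:325,::-1],(720,360)),cv2.resize(c['pixels'][0:270,:,::-1],(720,240))]))
g=load('w10');H,S,V=hsvof(g)
print('tape inner edge/outer (w10)',onplane(g,[(243,43),(243,95),(219,69),(267,69)],.041).mean(0).round(4))
P=cloud(t);H,S,V=hsvof(t)
hexm(t,(252,269,273,322),45)
a=P[255:345,145:325].reshape(-1,3)
for n,cx,cy,zl,zh in(('piston head',.4265,.287,.045,.075),('tape',.442,.0705,.03,.055),('tube',.444,.364,.022,.05)):
    q=a[(np.hypot(a[:,0]-cx,a[:,1]-cy)<.07)&(a[:,2]>zl)&(a[:,2]<zh)&(np.abs(a[:,1]-cy)<.035)]
    if len(q):
        r=cv2.minAreaRect(q[:,:2].astype(np.float32)); print(n,len(q),q.mean(0).round(4),np.round(r[0],4),np.round(r[1],3),r[2])
```

```text
tape inner edge/outer (w10) [0.4413 0.0735 0.041 ]
hex yawY -3.120 len 0.117 width [-0.0213  0.0265] origin [0.4505 0.1433] legmid [0.4505 0.1459] cross -1.0
piston head 137 [0.4267 0.2846 0.0615] [0.4267 0.2849] [0.027 0.027] 62.2156982421875
tape 332 [0.4422 0.0719 0.0389] [0.4424 0.0718] [0.054 0.056] 88.46666717529297
tube 463 [0.4562 0.3585 0.0286] [0.4538 0.3595] [0.032 0.1  ] 74.7843017578125
```

View pics/g.png

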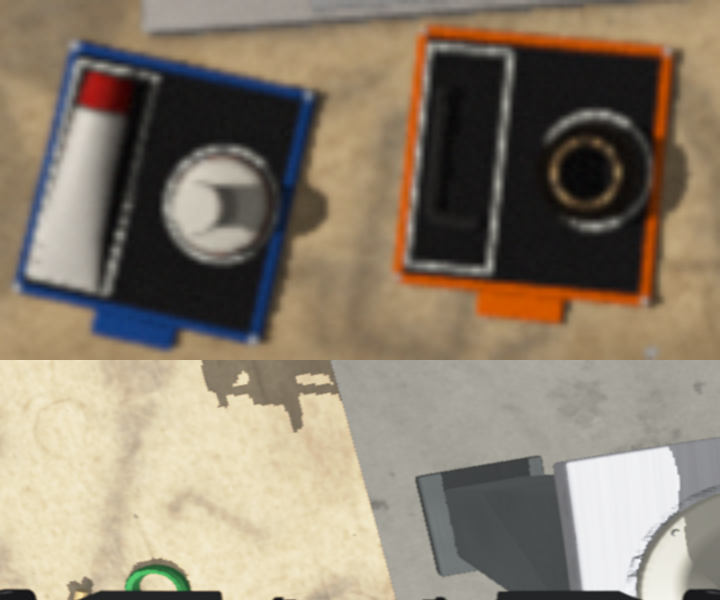

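Every part is inside its outline: the piston is at (0.427,0.285), the tape at (0.442,0.072) against the burr at (0.442,0.070), and the hex key and tube lie lengthwise. I'm handing in.

```bash
python3 -c "
from h import *
print(ticket.hand_in())"
```

```text
the job is handed in; nothing more can be done
None
```

Both kits are made up and the job is handed in at about 38 s of robot time; my last images showed every part inside its outline and the valve still standing in place, but hand-in returned no verdict and I did not re-measure the valve or pump.

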